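Gauge the hardened paint in a tin

ROBOT

A 7-joint arm with a two-finger parallel gripper is mounted at the origin on a cart in front of the work surface, level with it; the furniture and walls round the work are solid. World frame = base frame: x ahead of the robot, y to its left, z up, the work surface at z = 0. Lengths are in m, angles in rad, forces in N, time in s.
With the tool pointing down it reaches from about 0.4 to 0.875 m from the base axis. Payload 19.3 kg.
Tool frame: the origin (TCP) lies midway between the tips of the shut fingers; the grasp point (between the pads) lies 19 mm behind it; z points along the fingers, y is the line along which they close (so a half turn about z gives the same grasp; the last joint's range is limited). The gripper opens to 85 mm and grips with 20 to 120 N. Pads are 22 mm wide; open, the fingers measure 114 mm over their backs; the gripper's body (76 mm by 85 mm) begins 54 mm behind the grasp point. The pads swing forward as they close: fully open they stand 13 mm farther back than shut.
Start: joints at [-1.316, 0.521, -0.036, 1.599, 0.021, 1.021, -0.113], TCP at [0.199, 0.592, 0.231] pointing down, gripper open.
Joint ranges: [-2.91, 2.91], [-0.3, 2.13], [-1.5, 1.42], [0.17, 2.43], [-1.26, 4.41], [0.16, 1.93], [-2.52, 2.52]. Speed limits (rad/s): [1.89, 1.89, 2.39, 2.39, 3.01, 3.01, 3.01].

INTERFACE

Orientations are given as a rotation vector (axis times angle).
In Python, from bench import ctrl gives the robot as it stands.
- The arm moves only by the shell command python3 -m inch 'ROWS' [FORCE]. ROWS is JSON, a list of rows, each a list of 7 numbers: the gripper's target within -1 to 1 (shut at 1, half-way at 0, fully open at -1), then the shift along the tool's x, y, z in m, then the turn, a rotation vector about the tool's x, y, z in degrees. In form: [[fingers, dx, dy, dz, rx, ry, rz], ...]. A call has 1 to 12 rows; each row shifts and turns the commanded pose from where the row before left it, along the tool's axes as they then stand; what a row does not reach is not made up. A row lasts 1/12 s, in which the tool goes at most 41.7 mm and 7.16 degrees, less where a joint would pass 70% of its speed; a pose out of reach is approached as far as the arm can. A call with a gripper value outside its range is refused whole. The fingers move at their own pace and stop on an object; FORCE is the grip in N (left out, the last holds). Time passes only in rows, so rows that do not move let the fingers close. It gives the time, the measured TCP pose, the force, the opening and the grip force at its end, in the units of the state.
- ctrl.state(): the state, without advancing time (a new reading comes with each control period).
- ctrl.get_image(name): name is "side" or "top" or "wrist"; returns a dict with "pixels" (480x640x3 uint8, red, green, blue), "fx", "fy", "cx", "cy" (pixels), "view" (4x4, takes a point from world to camera coordinates); the wrist camera has in their place "T_tool_cam" (4x4, takes a point from camera to tool coordinates, whose origin is the TCP and whose axes are the flange's). Camera axes: x right, y up, looking along -z (the intrinsics and any distortion apply to the point x, -y, -z); pixel columns grow to the right and rows downward; lengths in m; the calibration is good to about 2 mm. A picture is of the moment at which its call begins: read the wrist's pose just before it. There is no depth.
- ctrl.finish_job(): hands the job in; it is judged then, once.
The state is a dict: "t": time; "qpos": joint angles; "joint_vel": joint speeds; "joint_efforts": joint torques, N m; "eef_pos": TCP position; "orientation": TCP orientation; "force": force on the tool from outside, world axes, zero at the start; "torque": the same for the moment, N m; "opening": finger opening in m; "grasp_force": force on a finger pad.
Only numpy, scipy, OpenCV 4.12 (cv2) and the standard library are available. Lean on these libraries where they do the work, as an engineer would, in place of code of your own. Each camera call takes 0.05 s, during which the arm holds its last target. There are 200 camera calls.

TASK

Take the depth of the old tin in the blue bench gauge: lower the gauge's probe by its black knob until the tip rests on the hardened green paint inside the tin, then press the lever with the red ball all the way down so the probe is locked at that height. Leave the things standing around the gauge where they are, and let go of everything.

Things in the scene. Friction and masses are not known exactly. Their poses are not given: they have to be found in the camera images.
- depth_gauge: blue bench depth gauge, fixed to the bench; origin on the bench top (z = 0) straight below the probe's axis; its x axis points from the probe to the column behind it, z up. Base plate 152 x 124 x 12 mm. An open aluminium tin (77 mm across, rim 82 mm above the bench) is fixed on the plate under the probe. The blue head that guides the probe is 44 x 38 mm, from 105 to 139 mm above the bench (brass bush included); the column, 78 mm behind the probe, is 142 mm high
- probe_knob (a point): centre of the black knob (upright cylinder, 22 mm across, 34 mm high) on top of the probe, a steel rod 8 mm thick that slides straight up and down in the head against about 2.5 N of friction and stays where it is left. The knob keeps clear of the head by 10 mm or more even when the tip is on the paint
- probe_tip (a point): lowest point of the probe's ball tip (10 mm across), 134 mm below the knob's centre
- residue_top (a point): centre of the flat upper face of the hardened, rigid green paint in the tin, straight below the tip; its height differs from start to start (about 30 to 55 mm above the bench)
- probe (a joint): how far the probe has been lowered (m): 0 fully raised, grows downward
- lever_pivot (a point): axis of the clamp lever, 56 mm in front of the probe's axis (gauge's -x) and 120 mm above the bench; the lever swings about the gauge's x axis
- lever_ball (a point): centre of the red ball (18 mm across) at the end of the clamp lever, a bar 9 mm thick, 62 mm from the pivot, lying to the gauge's -y side of it; open it leans up, locked it lies level
- lock_lever (a joint): angle of the clamp lever (rad): 0 open (0.65 rad above level), grows as it is pressed down, 0.65 level and locked (stop at 0.67). It grips the rod from about 0.46 on; pressing on the ball takes about 2 to 6 N, and it stays where it is left
- tape_roll: bystander: roll of masking tape lying flat, 98 mm across, 24 mm high; origin at the centre of its underside
- viscosity_cup: bystander: small grey flow cup on legs, 53 mm across, 63 mm high; origin at the centre of its underside
- dropper_bottle: bystander: brown dropper bottle standing close to the gauge, on its -y side, 37 mm across, 117 mm high; origin at the centre of its underside
- scraper: bystander: scraper lying flat, 60 x 195 x 18 mm, long side along its y; origin at the centre of its underside

How it is judged:
On the way, in this order (a step that is already met when the one before it is completed fails the run):
1. the probe's tip rests on the hardened paint while the lever is still open (z of probe_tip in the frame of residue_top below 0.002 m and value of joint lock_lever below 0.35 rad), for 0.2 s.
2. the lever is pressed down with the tip still on the paint (z of probe_tip in the frame of residue_top below 0.002 m and value of joint lock_lever above 0.57 rad), for 0.2 s.
At the end, for the whole second after the job is handed in: The probe's tip is on the hardened paint (no more than 2 mm above it), the lever is down (joint above 0.57 rad, level within about 5 degrees), and both are at rest (all of step 2 and velocity of joint probe between -0.005 and 0.005 m/s and velocity of joint lock_lever between -0.05 and 0.05 rad/s); the robot touches nothing.
It fails at once if a thing standing around the gauge is moved by more than 20 mm or the bottle or cup is tipped over (distance of any of tape_roll, viscosity_cup, dropper_bottle, scraper from where it was at the start of the episode above 0.02 m or angle between any of dropper_bottle, viscosity_cup's own z axis and vertical above 0.5 rad).
It also fails if it takes over 38 s, if anything falls off the work surface, if the arm or the gripper's body presses on something with over 40 N, if the wrist force passes 120 N, or if a joint passes its speed limit or range.

## Working session

There is one attempt and no reset: what is moved stays moved. The work goes in short steps, Python scripts to look and compute and a shell command to move; the robot and the scene stay as the last step left them, time stands still between calls to the robot, and variables do not carry over. Pictures are saved under pics/ and viewed, at most 10 in all, crops included, and the job is handed in when it is done.

```bash
ls; mkdir -p pics
python3 - <<'E'
from bench import ctrl
import cv2,numpy as np,pickle
s=ctrl.state();print({k:np.round(v,3).tolist() for k,v in s.items()})
d={}
for n in("top","side"):
    im=ctrl.get_image(n);d[n]=im
    print(n,im["pixels"].shape,im["fx"],im["fy"],im["cx"],im["cy"],[k for k in im],np.round(im["view"],3).tolist())
    cv2.imwrite(f"pics/{n}0.png",im["pixels"][:,:,::-1])
pickle.dump(d,open("im0.pkl","wb"))
E
```

```text
pics
{'t': 0.0, 'qpos': [-1.316, 0.522, -0.036, 1.6, 0.021, 1.021, -0.113], 'joint_vel': [-0.002, 0.001, 0.001, 0.0, 0.001, 0.0, -0.001], 'joint_efforts': [-0.0, -92.71, 1.98, -36.992, 0.018, 0.008, -0.0], 'eef_pos': [0.199, 0.592, 0.231], 'orientation': [-0.508, -3.1, 0.002], 'force': [0.542, 0.014, -0.263], 'torque': [0.001, -0.025, 0.017], 'grasp_force': 0.0, 'opening': 0.086}
top (480, 640, 3) 543.3246568993435 543.3246568993435 321.0086026925023 232.65359892136576 ['pixels', 'fx', 'fy', 'cx', 'cy', 'view'] [[-0.002, -1.0, -0.026, 0.055], [0.999, -0.003, 0.049, -0.534], [-0.049, -0.026, 0.998, -1.125], [0.0, 0.0, 0.0, 1.0]]
side (480, 640, 3) 515.8637543045638 515.8637543045638 307.83583714651434 246.21475386526717 ['pixels', 'fx', 'fy', 'cx', 'cy', 'view'] [[0.946, -0.324, 0.005, -0.472], [0.162, 0.485, 0.859, -0.239], [-0.281, -0.812, 0.511, -1.125], [0.0, 0.0, 0.0, 1.0]]
```

View pics/top0.png

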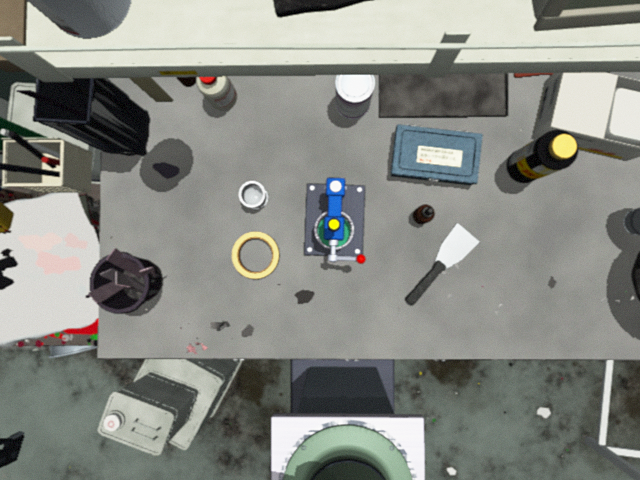

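View pics/side0.png

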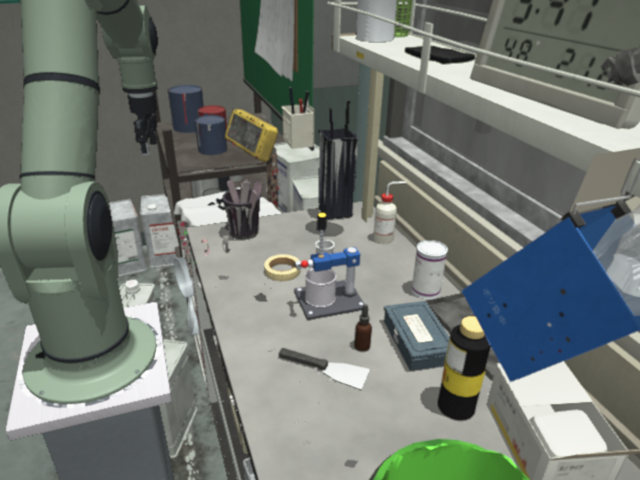

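Top view: gauge plate at about (335,218), yellow-topped knob (334,225), red ball (361,259), column top (335,186), bottle (424,214). In the side view the knob is at (322,217) and the ball at (305,264).

```bash
cat > h.py <<'E'
import numpy as np,cv2
from scipy.spatial.transform import Rotation as R
def ray(im,u,v):
    V=np.array(im["view"]);d=np.array([(u-im["cx"])/im["fx"],-(v-im["cy"])/im["fy"],-1])
    return -V[:3,:3].T@V[:3,3],V[:3,:3].T@d
def plane(im,u,v,z):
    o,d=ray(im,u,v);return o+d*(z-o[2])/d[2]
def tri(a,b):
    A=[];c=[]
    for o,d in(a,b):
        d=d/np.linalg.norm(d);P=np.eye(3)-np.outer(d,d);A.append(P);c.append(P@o)
    p=np.linalg.lstsq(np.vstack(A),np.hstack(c),rcond=None)[0]
    return p,[np.linalg.norm(Q@p-q) for Q,q in zip(A,c)]
def blob(im,f,roi):
    x0,y0,x1,y1=roi;hsv=cv2.cvtColor(np.ascontiguousarray(im["pixels"][y0:y1,x0:x1]),cv2.COLOR_RGB2HSV).astype(int)
    m=f(hsv[...,0],hsv[...,1],hsv[...,2]).astype(np.uint8)
    n,l,s,c=cv2.connectedComponentsWithStats(m)
    i=1+np.argmax(s[1:,4]);return c[i]+[x0,y0],s[i],(l==i)
red=lambda h,s,v:((h<8)|(h>172))&(s>150)&(v>90)
yel=lambda h,s,v:(h>20)&(h<35)&(s>130)&(v>110)
blu=lambda h,s,v:(h>100)&(h<125)&(s>130)&(v>60)
E
python3 - <<'E'
import pickle;from h import *
d=pickle.load(open("im0.pkl","rb"));T,S=d["top"],d["side"]
r1=blob(T,red,(340,245,380,275));r2=blob(S,red,(290,250,318,275))
y1=blob(T,yel,(320,210,350,240));y2=blob(S,yel,(305,200,340,235))
for n,a,b in(("ball",r1,r2),("yel",y1,y2)):
    print(n,a[0],a[1],b[0],b[1],tri(ray(T,*a[0]),ray(S,*b[0])))
b=blob(T,blu,(310,165,360,250));print("blue",b[0],b[1])
# plate
p=T["pixels"];hsv=cv2.cvtColor(p,cv2.COLOR_RGB2HSV)
m=((hsv[...,2]<115)&(hsv[...,1]>25)).astype(np.uint8);
for n,px in(("col",(335.5,186)),):print(n,plane(T,*px,.142))
for px in((312,189),(362,189),(307,248),(362,248)):print(plane(T,*px,.012),p[px[1],px[0]])
print("bottle",plane(T,424,214,.11))
for n,im,(x0,y0,x1,y1) in(("t",T,(290,165,440,275)),("s",S,(260,190,410,360))):
    cv2.imwrite(f"pics/c{n}.png",cv2.resize(np.ascontiguousarray(im["pixels"][y0:y1,x0:x1,::-1]),None,fx=3.5,fy=3.5,interpolation=cv2.INTER_CUBIC))
a=cv2.imread("pics/ct.png");b=cv2.imread("pics/cs.png")
b=cv2.resize(b,(400,450));a=cv2.resize(a,(400,293));c=np.zeros((450,800,3),np.uint8);c[:293,:400]=a;c[:,400:]=b;cv2.imwrite("pics/c.png",c)
E
```

```text
ball [360.5        258.35483871] [17  9  8  9 62] [304.09677419 263.61290323] [11 11  7  6 31] (array([ 0.48032971, -0.02249981,  0.15452726]), [np.float64(0.0007650320863983942), np.float64(0.0007650320863980876)])
yel [333.58695652 223.92391304] [ 9  9 10 11 92] [321.72972973 214.56756757] [13 12  8  6 37] (array([0.53818137, 0.02609305, 0.24543474]), [np.float64(0.0013044430199867384), np.float64(0.0013044430199872076)])
blue [334.24516908 210.18599034] [ 14  13  21  62 828]
col [0.61466044 0.02298212 0.142     ]
[0.62624364 0.07240143 0.012     ] [245 246 244]
[ 0.62566249 -0.03288752  0.012     ] [145 146 158]
[0.50184879 0.08306554 0.012     ] [182 189 197]
[ 0.50153895 -0.0321599   0.012     ] [ 90  95 103]
bottle [ 0.56418891 -0.1461172   0.11      ]
```

View pics/c.png

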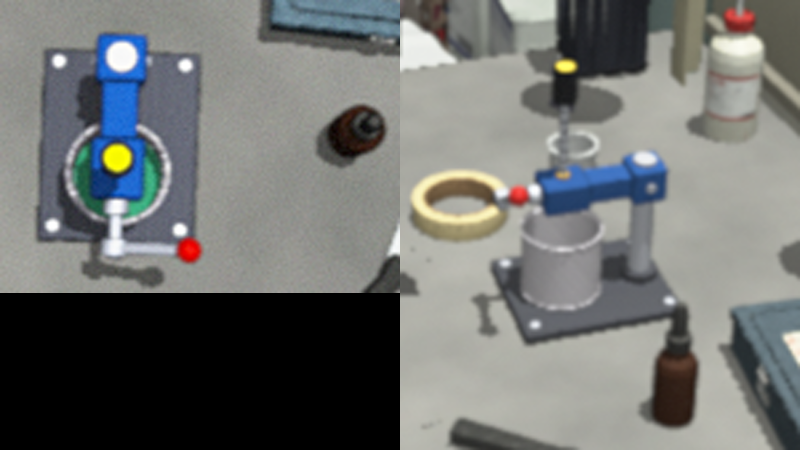

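```bash
python3 - <<'E'
import pickle;from h import *
d=pickle.load(open("im0.pkl","rb"));T=d["top"]
P=[plane(T,290+a/2.667,165+b/2.664,.014)[:2] for a,b in((59,61),(185,66),(52,226),(180,230))]
print(np.round(P,4))
for i,j,o in((2,0,0),(3,1,0),(1,0,-90),(3,2,-90)):
    v=P[i]-P[j] if o else P[j]-P[i]
    print(np.degrees(np.arctan2(v[1],v[0]))-(o if o else 0))
y=np.radians(-3);K=np.array([.538,.026])
for dg in(-6,-4,-2,0):
    a=np.radians(dg);e=np.array([np.cos(a),np.sin(a)]);n=np.array([-e[1],e[0]])
    print(dg,"col",K+.078*e,"ball",K-.056*e-.0494*n,"level",K-.056*e-.062*n)
E
python3 -m inch '[[1,0,0,-0.0075,0,0,5.94],[1,0,0,-0.0075,0,0,5.94],[1,0,0,-0.0075,0,0,5.94],[1,0,0,-0.0075,0,0,5.94],[1,0,0,-0.0075,0,0,5.94],[1,0,0,-0.0075,0,0,5.94],[1,0,0,-0.0075,0,0,5.94],[1,0,0,-0.0075,0,0,5.94],[1,0,0,-0.0075,0,0,5.94],[1,0,0,-0.0075,0,0,5.94],[1,0,0,-0.0075,0,0,5.94],[1,0,0,-0.0075,0,0,5.94]]' 30
```

```text
[[ 0.6283  0.0721]
 [ 0.6238 -0.0273]
 [ 0.498   0.0777]
 [ 0.4946 -0.0226]]
-2.4921557789028093
-2.0549821076578234
-2.6042372106630864
-1.9386975128637403
-6 col [0.61557271 0.01784678] ball [ 0.47714307 -0.01727579] level [ 0.47582601 -0.02980676]
-4 col [0.61581  0.020559] ball [ 0.47869044 -0.0193733 ] level [ 0.47781151 -0.03194261]
-2 col [0.61595248 0.02327784] ball [ 0.48031008 -0.02141554] level [ 0.47987034 -0.03400786]
0 col [0.616 0.026] ball [ 0.482  -0.0234] level [ 0.482 -0.036]
t: 1.1
eef_pos: [0.1994, 0.5922, 0.3214]
orientation: [2.225, 2.218, -0.001]
force: [-1.3, 0.6, -1.2]
opening: -0.0002
grasp_force: 0.0
```

```bash
python3 -m inch '[[1,-0.028,0.017,0,0,0,0],[1,-0.028,0.017,0,0,0,0],[1,-0.028,0.017,0,0,0,0],[1,-0.028,0.017,0,0,0,0],[1,-0.028,0.017,0,0,0,0],[1,-0.028,0.017,0,0,0,0],[1,-0.028,0.017,0,0,0,0],[1,-0.028,0.017,0,0,0,0],[1,-0.028,0.017,0,0,0,0],[1,-0.028,0.017,0,0,0,0],[1,-0.028,0.017,0,0,0,0],[1,-0.028,0.017,0,0,0,0]]'; python3 -m inch '[[1,-0.028,0.017,0,0,0,0],[1,-0.028,0.017,0,0,0,0],[1,-0.028,0.017,0,0,0,0],[1,-0.028,0.017,0,0,0,0],[1,-0.028,0.017,0,0,0,0],[1,-0.028,0.017,0,0,0,0],[1,-0.028,0.017,0,0,0,0],[1,-0.028,0.017,0,0,0,0],[1,0,0,0,0,0,0]]'
```

```text
t: 2.1
eef_pos: [0.4045, 0.2551, 0.3213]
orientation: [-2.219, -2.224, 0.0]
force: [0.9, 0.5, -0.5]
opening: 0.0001
grasp_force: 0.0
t: 2.85
eef_pos: [0.5423, 0.0272, 0.3212]
orientation: [2.224, 2.215, -0.002]
force: [0.1, -0.6, -0.5]
opening: -0.0001
grasp_force: 0.0
```

```bash
python3 -m inch '[[1,0,0,0,0,0,0],[1,0,0,0,0,0,0]]'
python3 - <<'E'
from bench import ctrl
from h import *
s=ctrl.state();im=ctrl.get_image("wrist");print(s["eef_pos"],s["orientation"],np.round(im["T_tool_cam"],3).tolist())
cv2.imwrite("pics/w1.png",im["pixels"][:,:,::-1])
Tw=np.eye(4);Tw[:3,:3]=R.from_rotvec(s["orientation"]).as_matrix();Tw[:3,3]=s["eef_pos"]
im["view"]=np.linalg.inv(Tw@np.array(im["T_tool_cam"]))
for n,f,z in(("yel",yel,.245),("ball",red,.1545)):
    c=blob(im,f,(0,0,640,480));print(n,c[0],c[1],plane(im,*c[0],z))
E
```

```text
t: 3.02
eef_pos: [0.5402, 0.0333, 0.321]
orientation: [-2.219, -2.223, 0.001]
force: [-0.6, 0.3, 0.3]
opening: -0.0003
grasp_force: 0.0
[0.54023002 0.03333864 0.32095739] [-2.21889007e+00 -2.22314632e+00  8.03472809e-04] [[-0.0, 0.964, 0.267, 0.068], [1.0, -0.0, 0.002, -0.001], [0.002, 0.267, -0.964, -0.142], [0.0, 0.0, 0.0, 1.0]]
yel [320.46393443 266.71803279] [307 253  28  28 610] [0.53635957 0.02633482 0.245     ]
ball [252.95255474 286.65328467] [244 278  19  18 274] [ 0.47798663 -0.02274627  0.1545    ]
```

View pics/w1.png

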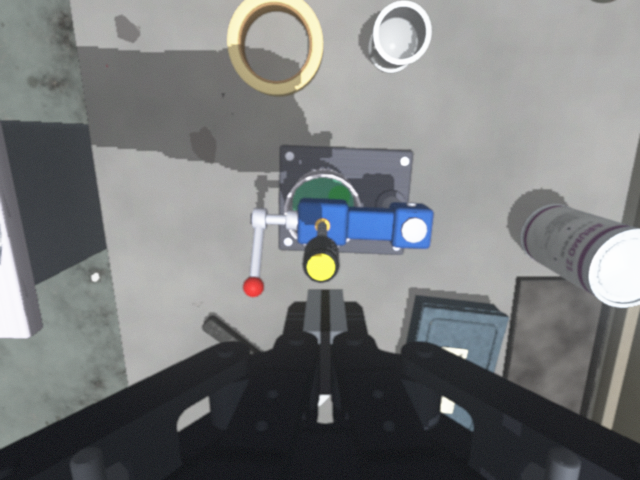

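The wrist view confirms knob at (320,267) and ball at (253,287); small lateral correction, then descend.

```bash
python3 -m inch '[[1,-0.007,-0.003,0.01,0,0,0],[1,0,0,0.015,0,0,0],[1,0,0,0.015,0,0,0],[1,0,0,0.015,0,0,0],[1,0,0,0.01,0,0,0],[1,0,0,0,0,0,0],[1,0,0,0,0,0,0]]'; python3 -m inch '[[1,0,0,0.004,0,0,0],[1,0,0,0.004,0,0,0],[1,0,0,0.004,0,0,0],[1,0,0,0.004,0,0,0],[1,0,0,0.004,0,0,0],[1,0,0,0,0,0,0]]'
```

```text
t: 3.65
eef_pos: [0.5374, 0.0265, 0.2565]
orientation: [-2.218, -2.224, 0.001]
force: [-0.7, -0.6, 0.7]
opening: 0.0001
grasp_force: 0.0
t: 4.15
eef_pos: [0.5373, 0.026, 0.2356]
orientation: [-2.219, -2.223, 0.001]
force: [-0.3, -1.0, 0.2]
opening: -0.0001
grasp_force: 0.0
```

```bash
python3 -m inch '[[1,0,0,0.004,0,0,0],[1,0,0,0.004,0,0,0],[1,0,0,0.004,0,0,0],[1,0,0,0.004,0,0,0]]'; python3 -m inch '[[1,0,0,0.003,0,0,0],[1,0,0,0.003,0,0,0]]';python3 - <<'E'
from bench import ctrl
from h import *
im=ctrl.get_image("side");T=im
c=blob(im,yel,(290,195,345,260));print(c[0],c[1])
a=im["pixels"][170:320,240:400,::-1];cv2.imwrite("pics/s2.png",cv2.resize(np.ascontiguousarray(a),None,fx=3.5,fy=3.5,interpolation=cv2.INTER_CUBIC))
E
```

```text
t: 4.48
eef_pos: [0.5377, 0.0259, 0.2199]
orientation: [2.219, 2.223, 0.0]
force: [1.7, -0.6, 1.9]
opening: 0.0003
grasp_force: 0.9
t: 4.65
eef_pos: [0.5376, 0.0259, 0.214]
orientation: [2.219, 2.223, -0.0]
force: [0.9, -0.5, 2.4]
opening: -0.0003
grasp_force: 0.9Traceback (most recent call last):
  File "<stdin>", line 4, in <module>
  File "h.py", line 18, in blob
    i=1+np.argmax(s[1:,4]);return c[i]+[x0,y0],s[i],(l==i)
        ~~~~~~~~~^^^^^^^^^
    return _wrapfunc(a, 'argmax', axis=axis, out=out, **kwds)
    return bound(*args, **kwds)
ValueError: attempt to get argmax of an empty sequence
```

```bash
for i in 1; do python3 -m inch '[[1,0,0,0.002,0,0,0],[1,0,0,0.002,0,0,0],[1,0,0,0.002,0,0,0]]';done; python3 -m inch '[[1,0,0,0.002,0,0,0],[1,0,0,0.002,0,0,0]]'
```

```text
t: 4.95
eef_pos: [0.5374, 0.026, 0.2081]
orientation: [-2.219, -2.223, 0.0]
force: [-0.6, -1.5, 1.7]
opening: 0.0003
grasp_force: 0.9
t: 5.12
eef_pos: [0.5374, 0.026, 0.2041]
orientation: [-2.219, -2.223, 0.0]
force: [-0.8, -0.2, 1.8]
opening: -0.0
grasp_force: 0.9
```

```bash
python3 -m inch '[[1,0,0,0.002,0,0,0],[1,0,0,0.002,0,0,0]]';python3 -m inch '[[1,0,0,0.002,0,0,0],[1,0,0,0.002,0,0,0]]'
```

```text
t: 5.28
eef_pos: [0.5375, 0.026, 0.2001]
orientation: [-2.219, -2.223, 0.0]
force: [-2.4, -0.4, 1.5]
opening: -0.0001
grasp_force: 0.9
t: 5.45
eef_pos: [0.5375, 0.026, 0.1961]
orientation: [-2.219, -2.224, 0.0]
force: [-2.0, -0.1, 2.3]
opening: -0.0003
grasp_force: 0.9
```

```bash
python3 -m inch '[[1,0,0,0.002,0,0,0],[1,0,0,0.001,0,0,0]]';python3 -m inch '[[1,0,0,0.002,0,0,0],[1,0,0,0.001,0,0,0]]'
```

```text
t: 5.62
eef_pos: [0.5375, 0.0259, 0.193]
orientation: [-2.219, -2.224, 0.0]
force: [-0.5, -0.1, 0.9]
opening: 0.0
grasp_force: 0.8
t: 5.78
eef_pos: [0.5376, 0.0259, 0.1901]
orientation: [2.219, 2.223, 0.0]
force: [-1.2, 0.6, 1.1]
opening: -0.0001
grasp_force: 0.8
```

```bash
python3 -m inch '[[1,0,0,0.002,0,0,0],[1,0,0,0.001,0,0,0]]'
```

```text
t: 5.95
eef_pos: [0.5376, 0.0259, 0.1871]
orientation: [2.219, 2.223, 0.0]
force: [0.3, -0.0, 1.3]
opening: -0.0001
grasp_force: 0.8
```

```bash
python3 -m inch '[[1,0,0,0.001,0,0,0],[1,0,0,0.001,0,0,0]]'; python3 -m inch '[[1,0,0,0.001,0,0,0],[1,0,0,0.001,0,0,0]]'
```

```text
t: 6.12
eef_pos: [0.5376, 0.0259, 0.1853]
orientation: [2.219, 2.223, 0.0]
force: [-0.4, 0.0, 1.6]
opening: -0.0
grasp_force: 0.8
t: 6.28
eef_pos: [0.5377, 0.026, 0.1834]
orientation: [2.219, 2.223, 0.0]
force: [-2.7, -0.0, 16.4]
opening: 0.0001
grasp_force: 7.5
```

```bash
python3 -m inch '[[1,0,0,0.001,0,0,0],[1,0,0,0.001,0,0,0]]'
```

```text
t: 6.45
eef_pos: [0.5381, 0.0259, 0.1826]
orientation: [2.219, 2.223, 0.003]
force: [-11.8, -0.2, 45.3]
opening: -0.0001
grasp_force: 22.6
```

The probe bottomed at TCP z≈0.183 (45 N). Back off, hold, and retreat upward to verify.

```bash
python3 -m inch '[[1,0,0,-0.0015,0,0,0],[1,0,0,0,0,0,0],[1,0,0,0,0,0,0],[1,0,0,-0.005,0,0,0],[1,0,0,-0.015,0,0,0],[1,0,0,-0.02,0,0,0],[1,0,0,-0.02,0,0,0],[1,-0.014,-0.015,0,0,0,0],[1,-0.014,-0.015,0,0,0,0],[1,-0.014,-0.015,0,0,0,0],[1,-0.014,-0.014,0,0,0,0],[1,0,0,0,0,0,0]]'
python3 - <<'E'
from bench import ctrl
from h import *
s=ctrl.state();print(s["eef_pos"],s["force"])
T=ctrl.get_image("top");S=ctrl.get_image("side");im=S
a=im["pixels"][190:320,240:400,::-1];b=T["pixels"][165:295,270:430,::-1]
cv2.imwrite("pics/s3.png",cv2.resize(np.ascontiguousarray(np.hstack([a,b])),None,fx=2.5,fy=2.5,interpolation=cv2.INTER_CUBIC))
for n,m,r in(("S",S,(300,195,345,290)),("T",T,(315,200,350,240))):
  try:
    c=blob(m,yel,r);print(n,c[0],c[1],plane(m,*c[0],.185))
  except Exception as e:print(n,"none")
V=S["view"]@np.array([.537,.026,.1835,1]);print("exp",S["cx"]-S["fx"]*V[0]/V[2],S["cy"]+S["fy"]*V[1]/V[2])
E
```

```text
t: 7.45
eef_pos: [0.4765, -0.0327, 0.2431]
orientation: [-2.223, -2.22, 0.0]
force: [0.7, -0.5, 0.7]
opening: -0.0001
grasp_force: 0.0
[ 0.47645853 -0.03268413  0.24313433] [ 0.74737302 -0.46108432  0.71127452]
S [321.07142857 238.92857143] [18 42  7  5 28] [0.53703608 0.02035474 0.185     ]
T [332.11764706 225.37254902] [14 22  8  9 51] [0.53833374 0.02929859 0.185     ]
exp 320.2107696961964 238.34180991067475
```

View pics/s3.png

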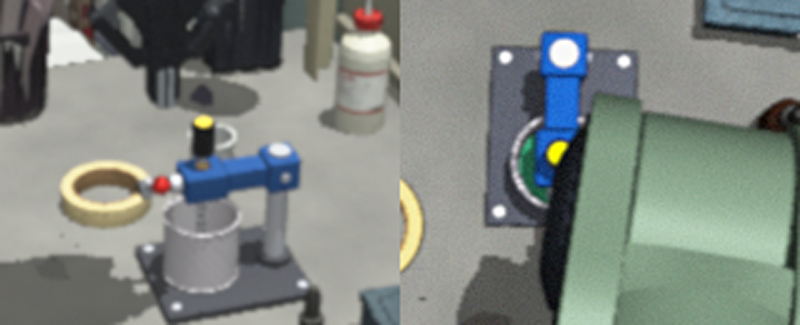

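Probe stayed down (knob top where expected) and the red ball sits right below the fingertips. Now press the lever.

```bash
python3 -m inch '[[1,0.001,0.001,0.02,0,0,0],[1,0,0,0.02,0,0,0],[1,0,0,0.02,0,0,0],[1,0,0,0.01,0,0,0],[1,0,0,0.005,0,0,0],[1,0,0,0.004,0,0,0],[1,0,0,0.004,0,0,0],[1,0,0,0.004,0,0,0],[1,0,0,0.004,0,0,0]]'; python3 -m inch '[[1,0,0,0.004,0,0,0],[1,0,0,0.004,0,0,0],[1,0,0,0.004,0,0,0]]'
```

```text
t: 8.3
eef_pos: [0.4806, -0.0296, 0.1526]
orientation: [2.219, 2.222, 0.002]
force: [0.8, -2.8, 4.9]
opening: -0.0002
grasp_force: 2.3
t: 8.55
eef_pos: [0.4801, -0.0291, 0.1399]
orientation: [2.219, 2.223, 0.001]
force: [0.8, -2.7, 3.7]
opening: -0.0002
grasp_force: 1.7
```

```bash
python3 -m inch '[[1,-0.001,0,0.003,0,0,0],[1,-0.001,0,0.003,0,0,0],[1,0,0,0.002,0,0,0]]'; python3 -m inch '[[1,0,0,0.001,0,0,0],[1,0,0,0.001,0,0,0]]'
```

```text
t: 8.8
eef_pos: [0.4797, -0.0311, 0.1315]
orientation: [-2.219, -2.224, -0.0]
force: [1.2, -1.5, 2.3]
opening: -0.0002
grasp_force: 1.6
t: 8.97
eef_pos: [0.4797, -0.0313, 0.1298]
orientation: [2.219, 2.223, -0.0]
force: [0.9, -1.9, 3.9]
opening: 0.0002
grasp_force: 1.7
```

```bash
python3 -m inch '[[1,0,0,0.001,0,0,0],[1,0,0,0,0,0,0]]'
```

```text
t: 9.13
eef_pos: [0.4796, -0.0312, 0.1287]
orientation: [2.219, 2.223, -0.0]
force: [0.6, -0.7, 2.3]
opening: 0.0001
grasp_force: 1.1
```

Stop expected at about 0.128; press on to feel it.

```bash
python3 -m inch '[[1,0,0,0.001,0,0,0],[1,0,0,0,0,0,0]]'
```

```text
t: 9.3
eef_pos: [0.4796, -0.0312, 0.1277]
orientation: [-2.219, -2.224, 0.0]
force: [-0.1, -1.9, 2.3]
opening: -0.0
grasp_force: 1.3
```

```bash
python3 -m inch '[[1,0,0,0.001,0,0,0],[1,0,0,0,0,0,0]]'
```

```text
t: 9.47
eef_pos: [0.4798, -0.0313, 0.1271]
orientation: [2.219, 2.223, 0.001]
force: [-1.6, -1.1, 13.9]
opening: 0.0001
grasp_force: 7.0
```

Stop felt (13.9 N). Lift straight up, clear away, and check.

```bash
python3 -m inch '[[1,0,0,0,0,0,0],[1,0,0,-0.001,0,0,0],[1,0,0,-0.004,0,0,0],[1,0,0,-0.015,0,0,0],[1,0,0,-0.025,0,0,0],[1,0,0,-0.03,0,0,0],[1,0,0,-0.03,0,0,0],[1,0,0,-0.03,0,0,0],[1,0,0,-0.02,0,0,0],[1,0,0,0,0,0,0],[1,0,0,0,0,0,0]]'
python3 - <<'E'
from bench import ctrl
from h import *
s=ctrl.state();T=ctrl.get_image("top");S=ctrl.get_image("side");im=ctrl.get_image("wrist")
a=S["pixels"][190:320,240:400,::-1]
cv2.imwrite("pics/s4.png",np.hstack([cv2.resize(np.ascontiguousarray(a),(390,317)),cv2.resize(im["pixels"][:,:,::-1],(410,317))]))
Tw=np.eye(4);Tw[:3,:3]=R.from_rotvec(s["orientation"]).as_matrix();Tw[:3,3]=s["eef_pos"]
im["view"]=np.linalg.inv(Tw@np.array(im["T_tool_cam"]))
r=blob(S,red,(285,250,318,285));y=blob(S,yel,(300,195,345,290));print(r[0],y[0],y[1])
w=blob(im,red,(0,0,640,480));print("ball",w[0],tri(ray(im,*w[0]),ray(S,*r[0])))
w=blob(im,yel,(0,0,640,480));print("knobtop",w[0],tri(ray(im,*w[0]),ray(S,*y[0])))
E
```

```text
t: 10.38
eef_pos: [0.4797, -0.0308, 0.2825]
orientation: [2.218, 2.224, 0.002]
force: [-0.8, -0.5, -0.5]
opening: 0.0003
grasp_force: 0.0
[305.5483871  279.58064516] [321.07142857 238.92857143] [18 42  7  5 28]
ball [325.07194245 226.53956835] (array([ 0.47971079, -0.03415135,  0.1186197 ]), [np.float64(0.0009916109785077917), np.float64(0.0009916109785073916)])
knobtop [424.18309859 152.99295775] (array([0.53912359, 0.02657745, 0.18113954]), [np.float64(0.0002642409830960157), np.float64(0.00026424098309596656)])
```

View pics/s4.png

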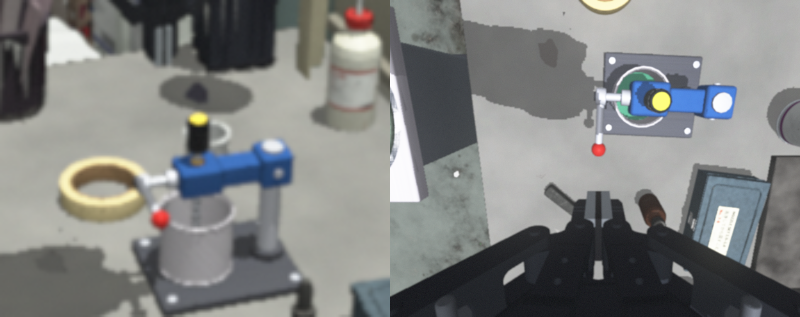

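The picture shows the lever level (ball at side pixel (305,280), z≈0.119), the knob unchanged at side pixel (321,239), and the gripper clear.

```bash
python3 -c "
from bench import ctrl
print(ctrl.finish_job())"
```

```text
the job is handed in; nothing more can be done
None
```

I lowered the probe onto the paint, pressed the lever down to its stop, and handed the job in with the gripper clear of everything; the hand-in did not return a verdict.

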